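# Clamp a heat-sink strip in the soldering fixture and check its height

### The job

Of the two finned aluminium strips, lay the taller one flat in the pocket of the fixture, then fit the slotted key over the clamp screw's bar head and turn it clockwise to its stop so that the tongue lies across the strip, and stand the key upright back in its own small tray. Then lower the bridge gauge astride the strip (set it down, do not drop it) with both legs flat on the fixture's rails and its sprung foot on the strip, and leave it standing there showing the height. Leave the lower strip where it lies.

Things in the scene. Friction and masses are not known exactly. Their poses are not given: they have to be found in the camera images.
- fixture: Fixed aluminium block, 86 (x) by 200 (y) by 22 mm tall; origin at the centre of its underside. Its pocket, 28 (x) by 138 (y) mm, 10 mm deep (floor 12 mm above the origin), is centred on it. The flat rails beside it, 29 mm wide each, have their tops 22 mm above the origin. A steel boss, 16 mm diameter, stands on the -x rail at (-28, 50) mm up to 42 mm and carries the clamp.
- pocket (a point): Centre of the pocket's floor, axes as the fixture.
- check_spot (a point): Point over the pocket's centre line, level with the rail tops, 25 mm towards -y from the fixture's centre: a good place for the middle of the gauge. Axes as the fixture.
- clamp (a joint): Turn of the clamp screw in rad, growing clockwise from above: 0 open stop, 1.4 closed stop; it stays where left. At 1.4 the tongue (14 mm wide, reaching 34 mm from the axis, 6 mm thick, underside 42 mm above the fixture's origin) points along fixture +x across the pocket; at less it is swung anticlockwise by (1.4 - value), clear of the pocket.
- clamp_head (a point): On the clamp's axis, top of its bar head, 62 mm above the fixture's origin. The bar is 26 mm long, 6 mm thick, 10 mm tall, on a hub of 18 mm diameter, square to the tongue: along fixture y when the joint reads 1.4, else turned anticlockwise from there by (1.4 - value). The point turns with the clamp and has the fixture's axes at joint 0.
- tall_strip: The taller loose finned aluminium heat-sink strip, 22 (x) by 130 (y) by 28 mm tall, lying flat with fins up; origin at the centre of its underside. The two ends are alike.
- low_strip: The lower strip, 22 by 130 by 20 mm tall, otherwise the same; origin at the centre of its underside. Not wanted.
- key: Loose key standing upright in its tray: flat grey paddle handle 36 (x) by 14 (y) mm, from 22 to 82 mm above the origin, above a steel disc of 34 mm diameter (12 to 22 mm) and two steel cheeks (0 to 12 mm, 30 mm long in x) leaving a slot 10 mm wide and 12 mm deep along x, open below. Origin at the centre of its underside.
- key_slot (a point): Roof of the key's slot on its axis, 12 mm above the key's underside; it meets the top of the bar head when the key is fully on (the cheeks land on the clamp at about 2 mm short of that).
- key_tray: Small fixed black tray, 90 by 90 mm, walls 4 mm thick and 12 mm high, floor 4 mm above its origin (centre of its underside).
- gauge: Loose bridge gauge, 68 (x) by 40 (y) by 100 mm tall: legs 12 mm wide at x = -28 and +28 mm (44 mm apart inside), cross-beam 36 to 48 mm up, grey 30 by 30 mm column from 48 to 100 mm with scales on its x faces (grasp its y faces). Origin midway between the leg bottoms. Astride the strip its x axis lies across the strip, either way round.
- gauge_foot (a joint): Upward travel of the sprung foot in m, the reading, 0 to 0.020. At 0 the foot's face (14 mm diameter, in the middle of the gauge) is 6 mm above the leg bottoms; it reads about 0.012 with the gauge on the rails over the taller strip.
- foot_face (a point): Centre of the foot's lower face.
Not all that is in view belongs to the job. Of the things that look like the key_tray, take the one that is farthest to the robot's left at the start.

How it is judged:
On the way, in this order (a step that is already met when the one before it is completed fails the run):
1. the taller strip lies flat in the fixture's pocket, let go (x of tall_strip in the frame of fixture between -0.006 and 0.006 m and y of tall_strip in the frame of fixture between -0.008 and 0.008 m and z of tall_strip in the frame of fixture below 0.015 m and angle between tall_strip's own z axis and vertical below 0.05 rad and contact force between the fingers and tall_strip below 0.1 N), for 0.1 s.
2. the key is on the clamp's head, not yet turned (distance between key_slot and clamp_head below 0.009 m and angle between key's own z axis and vertical below 0.15 rad and value of joint clamp below 0.5 rad).
3. the clamp is turned closed with the key on its head and the strip still in the pocket (distance between key_slot and clamp_head below 0.009 m and angle between key's own z axis and vertical below 0.15 rad and x of tall_strip in the frame of fixture between -0.006 and 0.006 m and y of tall_strip in the frame of fixture between -0.008 and 0.008 m and z of tall_strip in the frame of fixture below 0.015 m and angle between tall_strip's own z axis and vertical below 0.05 rad and value of joint clamp above 1.2 rad).
4. the key stands upright in its tray, let go (x of key in the frame of key_tray between -0.036 and 0.036 m and y of key in the frame of key_tray between -0.036 and 0.036 m and z of key in the frame of key_tray below 0.009 m and angle between key's own z axis and vertical below 0.06 rad and contact force between the fingers and key below 0.1 N), for 0.1 s.
5. the gauge, still in the fingers, has been lowered until the strip has pushed its foot up at least 8 mm (value of joint gauge_foot above 0.008 m and contact force between gauge and tall_strip above 0.3 N and contact force between the fingers and gauge above 0.5 N), for 0.05 s.
At the end, for the whole second after the job is handed in: Tall strip flat in the pocket (6 mm across, 8 mm along, 3 mm off the floor); clamp past 1.2 rad; key upright in its tray (within 36 mm of centre in tray x and y, 5 mm off the floor); gauge level (0.04 rad) on the rails, foot on the strip, reading 10.5 to 13.5 mm; all at rest (x of tall_strip in the frame of fixture between -0.006 and 0.006 m and y of tall_strip in the frame of fixture between -0.008 and 0.008 m and z of tall_strip in the frame of fixture below 0.015 m and angle between tall_strip's own z axis and vertical below 0.05 rad and value of joint clamp above 1.2 rad and x of key in the frame of key_tray between -0.036 and 0.036 m and y of key in the frame of key_tray between -0.036 and 0.036 m and z of key in the frame of key_tray below 0.009 m and angle between key's own z axis and vertical below 0.06 rad and value of joint gauge_foot between 0.0105 and 0.0135 m and contact force between gauge and tall_strip above 0.3 N and contact force between gauge and fixture above 0.3 N and angle between gauge's own z axis and vertical below 0.04 rad and linear speed of each of gauge, key below 0.02 m/s); the robot touches nothing.
It fails at once if the lower strip is moved more than 30 mm (distance of low_strip from where it was at the start of the episode above 0.03 m).
It also fails if it takes over 72 s, if anything falls off the work surface, if the arm or the gripper's body presses on something with over 40 N, if the wrist force passes 120 N, or if a joint passes its speed limit or range.

### The arm

A 6-joint arm with a two-finger parallel gripper is mounted at the origin on the work surface. World frame = base frame: x ahead of the robot, y to its left, z up, the work surface at z = 0. Lengths are in m, angles in rad, forces in N, time in s.
With the tool pointing down it reaches from about 0.275 to 1 m from the base axis. Payload 8.4 kg.
Tool frame: the origin (TCP) lies between the finger pads; the fingertips stand 22 mm ahead of it and the grasp point (between the pads) lies 3 mm ahead of it (finger_overhang is the z of the fingertips in the tool frame, in m); z points along the fingers, y is the line along which they close (so a half turn about z gives the same grasp; the last joint's range is limited). The gripper opens to 85 mm and grips with 20 to 120 N. Pads are 22 mm wide; open, the fingers measure 114 mm over their backs; the gripper's body (76 mm by 85 mm) begins 54 mm behind the grasp point. The pads swing forward as they close: fully open they stand 13 mm farther back than shut.
Start: joints at [1.206, 0.353, 1.633, -0, 1.155, -0.002], TCP at [0.222, 0.584, 0.253] pointing down, gripper open.
Joint ranges: [-2.63, 2.63], [-0.92, 2.1], [0.06, 2.66], [-1.3, 4.44], [0, 2.69], [-3.02, 3.02]. Speed limits (rad/s): [2.22, 2.22, 2.79, 3.14, 3.14, 3.14].

### API

Orientations are given as [roll, pitch, yaw] about the fixed x, y, z axes, in that order (R = Rz(yaw) Ry(pitch) Rx(roll)).
In Python, from workcell import * gives the robot as it stands. The module is installed in compiled form; this text tells all that it offers.
- The arm moves only by the tool servo_tool, never from a script. Its argument "steps" is a list of rows, each a list of 4 numbers: the shift along the tool's x, y, z in m, then the turn about the tool's z in rad. A call has 1 to 5 rows; each row shifts and turns the commanded pose from where the row before left it, along the tool's axes as they then stand; what a row does not reach is not made up. A row lasts 1/12 s, in which the tool goes at most 41.7 mm and 7.16 degrees, less where a joint would pass 70% of its speed; a pose out of reach is approached as far as the arm can. A call with a gripper value outside its range is refused whole. "jaw" is the closure, from -1 (fully open) to 1 (shut), set as the call begins (left out, the last holds). The fingers move at their own pace and stop on an object; "squeeze" is the grip in N (left out, the last holds). Time passes only in rows, so rows that do not move let the fingers close. It gives the time, the measured TCP pose, the force, the opening and the grip force at its end, in the units of the state.
- observe(): the state, without advancing time (a new reading comes with each control period).
- capture(name): name is "side" or "top"; returns a dict with "img" (480x640x3 uint8, red, green, blue), "range_z" (480x640 float32, m along the optical axis (not along the pixel's ray), 0 where there is no reading), "camera_matrix" (3x3 intrinsics, pixels), "R" (3x3) and "t" (3): a world point X has camera coordinates R X + t. Camera axes: x right, y down, z forward; pixel columns grow to the right and rows downward; lengths in m; the calibration is good to about 2 mm. A picture is of the moment at which its call begins.
- hand_in(): hands the job in; it is judged then, once.
The state is a dict: "clock": time; "joints": joint angles; "qvel": joint speeds; "joint_torque": joint torques, N m; "eef_pos": TCP position; "orientation": TCP orientation; "force": force on the tool from outside, world axes, zero at the start; "ft_torque": the same for the moment, N m; "finger_gap": finger opening in m; "grasp_force": force on a finger pad.
Only numpy, scipy, OpenCV 4.12 (cv2) and the standard library are available. Lean on these libraries where they do the work, as an engineer would, in place of code of your own. Each camera call takes 0.05 s, during which the arm holds its last target. There are 200 camera calls.

## Working session

There is one attempt and no reset: what is moved stays moved. The work goes in short steps, Python scripts to look and compute and a tool call to move; the robot and the scene stay as the last step left them, time stands still between calls to the robot, and variables do not carry over. Pictures are saved under pics/ and viewed, at most 10 in all, crops included, and the job is handed in when it is done.

Besides the shell and the picture viewer there is one more tool, called after "Emit:" as a command line: name --pt "numbers of a row" for each row, then --argument value for the rest. servo_tool: Moves the arm, as the interface text tells. Its arguments: {"type":"object","properties":{"steps":{"type":"array","items":{"type":"array","items":{"type":"number"}}},"jaw":{"type":"number"},"squeeze":{"type":"number"}},"required":["steps"]}

```bash
mkdir -p pics; cat > h.py <<'E'
from workcell import *
import numpy as np, cv2
def cloud(c):
    K=c["camera_matrix"];z=c["range_z"];v,u=np.indices(z.shape)
    P=np.stack([(u-K[0,2])/K[0,0]*z,(v-K[1,2])/K[1,1]*z,z],-1)
    W=(P-c["t"])@c["R"]; W[z==0]=np.nan
    return W
def save(c,n): cv2.imwrite("pics/"+n,c["img"][:,:,::-1])
E
python3 - <<'E'
from h import *
print(observe())
for n in("top","side"):
    c=capture(n);save(c,n+"0.png");np.savez(n+"0.npz",**c)
    print(n,c["camera_matrix"].tolist(),(-c["R"].T@c["t"]).tolist(),c["R"].round(2).tolist())
E
```

```text
{'clock': 0.0, 'joints': array([ 1.20559269e+00,  3.53617112e-01,  1.63415222e+00,  1.20400188e-05,
        1.15519967e+00, -2.40693060e-03]), 'qvel': array([-0.00089123,  0.0007141 ,  0.00042869,  0.00021472, -0.00138616,
       -0.00058367]), 'joint_torque': array([ 3.90894027e-03, -6.05263782e+01, -3.42057145e+01,  4.01671932e-04,
        9.63428960e-03,  5.53741756e-05]), 'eef_pos': array([0.22164481, 0.58389256, 0.25257331]), 'orientation': array([-3.14021633e+00, -1.43211723e-05,  2.77879107e+00]), 'force': array([ 0.15157734, -0.13933464, -0.10215993]), 'ft_torque': array([-0.01038105, -0.03020328, -0.02471685]), 'grasp_force': 0.0, 'finger_gap': 0.08534115793046765}
top [[511.08047703145746, 0.0, 317.61770526903786], [0.0, 511.08047703145746, 238.51234188198111], [0.0, 0.0, 1.0]] [0.32013890324870947, -0.03206141910697855, 1.1617732404754277] [[-0.02, -1.0, 0.01], [-1.0, 0.02, -0.08], [0.08, -0.02, -1.0]]
side [[451.6518218815565, 0.0, 321.4134787294641], [0.0, 451.6518218815565, 239.48274125863776], [0.0, 0.0, 1.0]] [0.3785613740458796, 0.6703855425897238, 0.6530247997809603] [[-1.0, -0.02, 0.0], [-0.02, 0.64, -0.77], [0.01, -0.77, -0.64]]
```

View pics/top0.png

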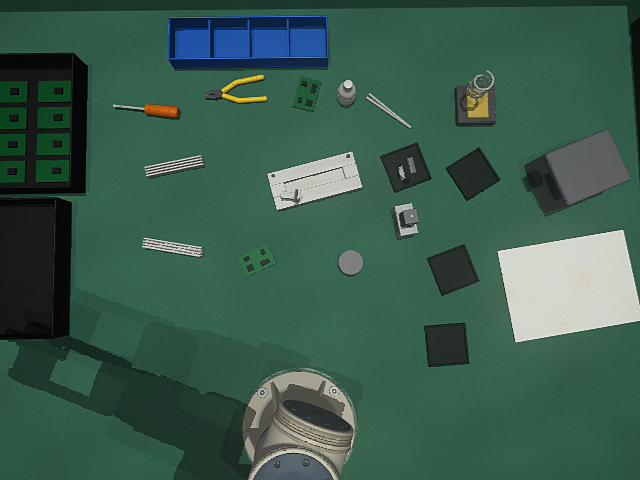

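View pics/side0.png

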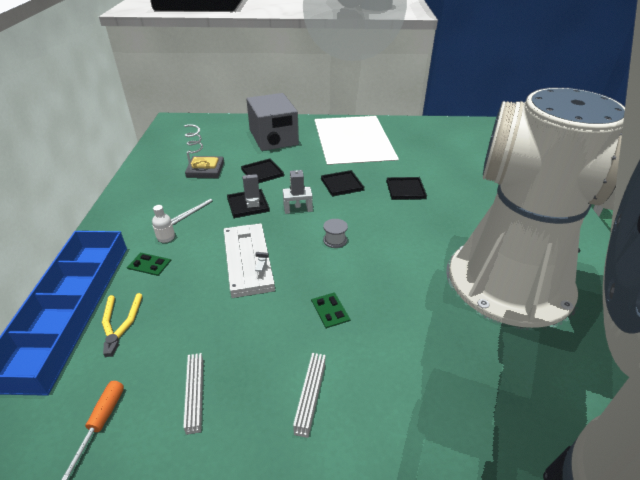

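Top view: strips at (174,166) and (172,247), and the fixture at (314,181) with its clamp at (290,196). The key stands in the leftmost black tray (406,167); the other trays are at (473,173), (453,270) and (447,345). The gauge is at (405,219). Next I measure strip heights and poses.

```bash
python3 - <<'E'
from h import *
for n in("top","side"):
    c=dict(np.load(n+"0.npz"));W=cloud(c)
    tab=np.nanmedian(W[...,2]);print(n,"table",tab)
    wins={"A":(140,145,210,185),"B":(135,230,210,262),"fix":(262,148,366,214),"keytray":(378,140,434,194),"gauge":(388,198,424,240),"t2":(445,146,501,202),"t3":(425,243,481,297)} if n=="top" else {"A":(180,345,208,437),"B":(290,348,330,440),"gauge":(278,165,318,216)}
    for k,(a,b,d,e) in wins.items():
        P=W[b:e,a:d].reshape(-1,3);P=P[~np.isnan(P[:,0])]
        Q=P[P[:,2]>0.008]
        r=cv2.minAreaRect((Q[:,:2]*1000).astype(np.float32)) if len(Q)>5 else None
        print(k,len(Q),"hist",np.histogram(Q[:,2],bins=np.arange(0.008,.13,.006))[0].tolist(),r, "bx",cv2.boxPoints(r).round().tolist() if r else "")
c=dict(np.load("top0.npz"));im=c["img"]
cr=[cv2.resize(im[y:y+70,x:x+100],(400,280),interpolation=cv2.INTER_CUBIC) for x,y in((125,132),(125,212),(264,145),(370,135))]
cv2.imwrite("pics/crop0.png",np.vstack([np.hstack(cr[:2]),np.hstack(cr[2:])])[:,:,::-1])
E
```

```text
top table 0.0018980564113189593
A 643 hist [122, 274, 241, 6, 0, 0, 0, 0, 0, 0, 0, 0, 0, 0, 0, 0, 0, 0, 0, 0] ((595.7373046875, 275.7737121582031), (45.17340087890625, 131.46914672851562), 10.81835651397705) bx [[561.0, 336.0], [586.0, 207.0], [630.0, 215.0], [606.0, 345.0]]
B 537 hist [150, 23, 43, 296, 25, 0, 0, 0, 0, 0, 0, 0, 0, 0, 0, 0, 0, 0, 0, 0] ((411.63629150390625, 272.09918212890625), (132.36892700195312, 53.52739334106445), 75.13532257080078) bx [[369.0, 215.0], [421.0, 201.0], [454.0, 329.0], [403.0, 343.0]]
fix 3395 hist [514, 492, 2014, 229, 1, 2, 51, 55, 14, 23, 0, 0, 0, 0, 0, 0, 0, 0, 0, 0] ((549.7576293945312, -37.675018310546875), (133.90626525878906, 224.63221740722656), 1.2490888833999634) bx [[480.0, 73.0], [485.0, -151.0], [619.0, -149.0], [614.0, 76.0]]
keytray 655 hist [301, 85, 25, 32, 12, 11, 14, 12, 9, 14, 15, 10, 48, 67, 0, 0, 0, 0, 0, 0] ((589.6552124023438, -243.93746948242188), (121.15530395507812, 104.30037689208984), 19.56991958618164) bx [[515.0, -215.0], [550.0, -313.0], [664.0, -273.0], [629.0, -175.0]]
gauge 662 hist [7, 12, 4, 10, 6, 21, 222, 103
[... 816 characters left out ...]
 0, 0, 0, 0] ((585.7687377929688, 274.1722412109375), (22.858875274658203, 132.0240478515625), 11.195768356323242) bx [[562.0, 337.0], [587.0, 207.0], [610.0, 212.0], [584.0, 341.0]]
B 1215 hist [199, 169, 221, 626, 0, 0, 0, 0, 0, 0, 0, 0, 0, 0, 0, 0, 0, 0, 0, 0] ((400.86590576171875, 275.851318359375), (131.66468811035156, 22.422191619873047), 79.42323303222656) bx [[378.0, 213.0], [400.0, 209.0], [424.0, 339.0], [402.0, 343.0]]
gauge 758 hist [63, 31, 30, 25, 38, 53, 195, 28, 29, 29, 29, 31, 31, 28, 39, 75, 4, 0, 0, 0] ((466.4068908691406, -321.1482849121094), (68.03844451904297, 206.3443603515625), 10.517409324645996) bx [[414.0, -226.0], [452.0, -429.0], [519.0, -416.0], [481.0, -213.0]]
```

View pics/crop0.png

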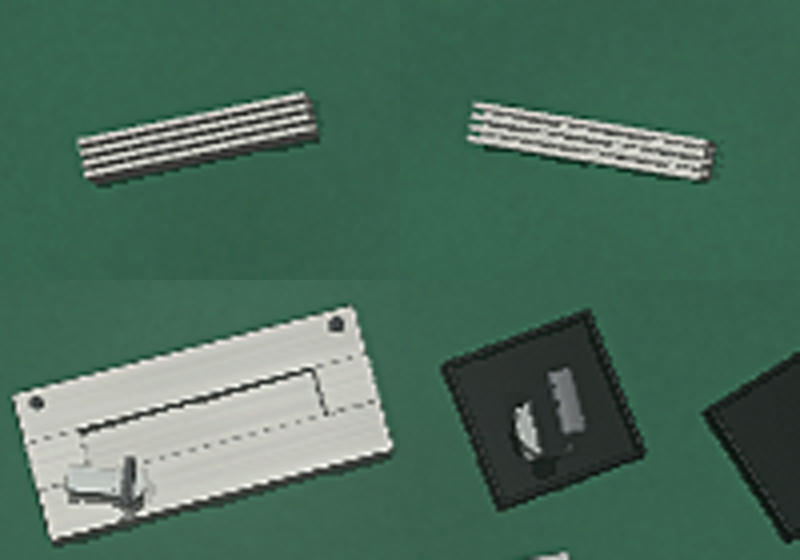

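The second strip, at (172,247), is about 28 mm tall and so is the one wanted. The strip at (174,166) is about 20 mm tall. The crop confirms the clamp is open and the key is standing in the leftmost tray. Now precise poses.

```bash
cat >> h.py <<'E'
def pts(W,box,zlo,zhi,reg=None):
    a,b,d,e=box;P=W[b:e,a:d].reshape(-1,3);P=P[~np.isnan(P[:,0])]
    P=P[(P[:,2]>zlo)&(P[:,2]<zhi)]
    if reg is not None: P=P[np.hypot(P[:,0]-reg[0],P[:,1]-reg[1])<reg[2]]
    return P
def rect(P):
    # drop isolated points
    from scipy.spatial import cKDTree
    t=cKDTree(P[:,:2]);n=np.array([len(x) for x in t.query_ball_point(P[:,:2],.005)])
    P=P[n>=np.median(n)*.35]
    (cx,cy),(w,h),a=cv2.minAreaRect((P[:,:2]*1000).astype(np.float32))
    if w>h: w,h,a=h,w,a-90
    a=(a+90)%180-90   # yaw of short side (object x for strip/fixture)
    return f"c=({cx:.1f},{cy:.1f}) size {w:.1f}x{h:.1f} yaw of short {np.radians(a):.4f} zmed {np.median(P[:,2])*1000:.1f} n{len(P)}"
E
cat > m.py <<'E'
from h import *
full=(0,0,640,480)
for n in("top","side"):
    c=dict(np.load(n+"0.npz"));W=cloud(c);print(n)
    for k,zl,zh,reg in(("strip",.020,.034,(.401,.276,.085)),("rails",.018,.028,(.55,-.038,.125)),("tongue/boss>.044",.043,.053,(.54,.01,.08)),("bar>.056",.056,.07,(.54,.01,.08)),
      ("keytop",.078,.1,(.58,-.24,.08)),("traywall",.011,.02,(.58,-.24,.075)),("colTop",.095,.11,(.455,-.24,.07)),("beam",.042,.054,(.455,-.24,.06))):
        P=pts(W,full,zl,zh,reg)
        try: print(" ",k,rect(P))
        except Exception as e: print(k,len(P),e)
E
python3 m.py
```

```text
top
  strip c=(400.8,274.6) size 21.9x130.9 yaw of short -0.1821 zmed 28.9 n362
  rails c=(546.7,-44.6) size 86.9x199.8 yaw of short 0.2473 zmed 23.0 n2410
  tongue/boss>.044 c=(508.9,9.7) size 14.2x41.1 yaw of short -0.1413 zmed 49.1 n82
  bar>.056 c=(507.0,-4.0) size 8.2x25.3 yaw of short 1.4138 zmed 62.4 n37
  keytop c=(564.0,-251.5) size 14.4x36.0 yaw of short -1.3928 zmed 86.5 n116
  traywall c=(576.8,-254.6) size 89.8x90.5 yaw of short 0.3415 zmed 13.4 n201
  colTop c=(451.5,-243.6) size 29.8x29.9 yaw of short 0.1622 zmed 101.1 n206
  beam c=(451.5,-243.5) size 40.5x67.9 yaw of short -1.3985 zmed 48.8 n330
side
  strip c=(400.8,275.6) size 22.4x131.2 yaw of short -0.1846 zmed 27.3 n844
  rails c=(546.6,-43.4) size 85.9x203.3 yaw of short 0.2470 zmed 21.5 n1867
  tongue/boss>.044 c=(508.5,16.0) size 17.9x34.6 yaw of short -0.0251 zmed 47.7 n113
  bar>.056 c=(507.1,-1.5) size 7.5x25.6 yaw of short 1.4276 zmed 60.3 n47
  keytop c=(563.0,-249.0) size 13.8x33.7 yaw of short -1.3819 zmed 84.1 n76
  traywall c=(576.7,-252.4) size 88.5x91.2 yaw of short 0.3498 zmed 12.3 n105
  colTop c=(451.7,-240.8) size 29.6x32.9 yaw of short 0.2277 zmed 99.2 n99
  beam c=(451.3,-239.0) size 39.4x67.2 yaw of short -1.3920 zmed 47.0 n228
```

```bash
cat > go.py <<'E'
import sys
from h import *
# target x y z(mm) yaw -> turn about tool z, then shift in tool axes after the turn
x,y,z,yaw=map(float,sys.argv[1:5]);s=observe();p=s["eef_pos"]*1000;o=s["orientation"]
dy=(yaw-o[2]+np.pi)%(2*np.pi)-np.pi
d=np.array([x,y])-p[:2];c,sn=np.cos(yaw),np.sin(yaw)
print("turn %.3f"%-dy,"shift mm %.1f %.1f %.1f"%(d@[c,sn],d@[sn,-c],p[2]-z),"now",p.round(1),o.round(4),"j6 %.2f t %.2f gap %.4f"%(s["joints"][5],s["clock"],s["finger_gap"]))
E
python3 go.py 400.8 275.1 100 1.386
```

```text
turn 1.393 shift mm -270.6 232.8 152.6 now [221.7 583.9 252.6] [-3.1403 -0.      2.7788] j6 -0.00 t 0.10 gap 0.0850
```

Emit:
servo_tool --pt "0 0 0 0.116" --pt "0 0 0 0.116" --pt "0 0 0 0.116" --pt "0 0 0 0.116" --pt "0 0 0 0.116" --jaw -1

```text
clock: 0.52
eef_pos: [0.2217, 0.5841, 0.2528]
orientation: [-3.141, 0.0, 2.193]
force: [0.0, 0.1, 0.3]
finger_gap: 0.0852
grasp_force: 0.0
```

Emit:
servo_tool --pt "0 0 0 0.116" --pt "0 0 0 0.116" --pt "0 0 0 0.116" --pt "0 0 0 0.116" --pt "0 0 0 0.116"

```text
clock: 0.93
eef_pos: [0.2217, 0.584, 0.2528]
orientation: [-3.141, 0.001, 1.613]
force: [0.4, 0.3, 0.2]
finger_gap: 0.0857
grasp_force: 0.0
```

Emit:
servo_tool --pt "0 0 0 0.116" --pt "0 0 0 0.116" --pt "0 0 0 0"

```text
clock: 1.18
eef_pos: [0.2217, 0.5841, 0.2529]
orientation: [-3.141, 0.001, 1.382]
force: [-1.0, 0.0, -0.1]
finger_gap: 0.0854
grasp_force: 0.0
```

```bash
python3 go.py 400.8 275.1 100 1.386
```

```text
turn -0.004 shift mm -270.8 232.8 152.9 now [221.7 584.1 252.9] [-3.1414e+00  8.0000e-04  1.3815e+00] j6 1.39 t 1.18 gap 0.0854
```

Emit:
servo_tool --pt "-0.027 0.0233 0.01 0" --pt "-0.027 0.0233 0.01 0" --pt "-0.027 0.0233 0.01 0" --pt "-0.027 0.0233 0.01 0" --pt "-0.027 0.0233 0.01 0"

```text
clock: 1.6
eef_pos: [0.312, 0.4287, 0.2027]
orientation: [3.142, 0.0, 1.392]
force: [0.9, -0.3, -0.4]
finger_gap: 0.0853
grasp_force: 0.0
```

Emit:
servo_tool --pt "-0.027 0.0233 0.01 0" --pt "-0.027 0.0233 0.01 0" --pt "-0.027 0.0233 0.01 0" --pt "-0.027 0.0233 0.01 0" --pt "-0.027 0.0233 0.01 0"

```text
clock: 2.02
eef_pos: [0.402, 0.2747, 0.1529]
orientation: [3.141, -0.0, 1.392]
force: [0.7, 0.6, 0.1]
finger_gap: 0.0857
grasp_force: 0.0
```

Emit:
servo_tool --pt "0 0 0.02 -0.004" --pt "0 0 0 0" --pt "0 0 0 0"

```text
clock: 2.27
eef_pos: [0.401, 0.2757, 0.1328]
orientation: [-3.14, 0.001, 1.392]
force: [0.2, 0.9, -0.3]
finger_gap: 0.0859
grasp_force: 0.0
```

```bash
python3 go.py 400.8 275.1 35 1.386
```

```text
turn 0.006 shift mm -0.6 -0.0 97.8 now [401.  275.7 132.8] [-3.1398e+00  1.5000e-03  1.3921e+00] j6 0.78 t 2.27 gap 0.0859
```

Emit:
servo_tool --pt "0 0 0.025 0.006" --pt "0 0 0.025 0" --pt "0 0 0.025 0" --pt "0 0 0.015 0" --pt "0 0 0.008 0"

```text
clock: 2.68
eef_pos: [0.4006, 0.2772, 0.0344]
orientation: [-3.141, 0.001, 1.388]
force: [-1.0, -0.2, -0.5]
finger_gap: 0.0855
grasp_force: 0.0
```

Emit:
servo_tool --pt "0 0 0 0" --pt "0 0 0 0" --pt "0 0 0 0" --pt "0 0 0 0" --pt "0 0 0 0" --jaw 1 --squeeze 40

```text
clock: 3.1
eef_pos: [0.402, 0.2767, 0.0363]
orientation: [3.14, -0.001, 1.385]
force: [-0.8, 0.2, 0.3]
finger_gap: 0.0254
grasp_force: 0.0
```

Emit:
servo_tool --pt "0 0 0 0" --pt "0 0 0 0" --pt "0 0 0 0"

```text
clock: 3.35
eef_pos: [0.4021, 0.2767, 0.0363]
orientation: [3.14, -0.001, 1.385]
force: [-1.9, -0.1, 7.0]
finger_gap: 0.021
grasp_force: 39.4
```

Emit:
servo_tool --pt "0 0 -0.02 0" --pt "0 0 -0.02 0" --pt "0 0 -0.025 0" --pt "0 0 -0.025 0" --pt "0 0 -0.02 0"

```text
clock: 3.77
eef_pos: [0.4017, 0.2763, 0.1473]
orientation: [3.141, -0.001, 1.385]
force: [-0.2, 0.4, -2.4]
finger_gap: 0.021
grasp_force: 40.0
```

Emit:
servo_tool --pt "0 0 0 -0.108" --pt "0 0 0 -0.108" --pt "0 0 0 -0.108" --pt "0 0 0 -0.108" --pt "0 0 0 0"

```text
clock: 4.18
eef_pos: [0.4014, 0.2761, 0.1457]
orientation: [3.141, -0.0, 1.822]
force: [-0.3, 0.5, -2.0]
finger_gap: 0.021
grasp_force: 40.0
```

```bash
python3 go.py 546.6 -44 140 1.818
```

```text
turn 0.004 shift mm -345.9 62.4 5.7 now [401.4 276.1 145.7] [ 3.1412e+00 -2.0000e-04  1.8215e+00] j6 0.35 t 4.18 gap 0.0210
```

Emit:
servo_tool --pt "-0.0345 0.0062 0 0.004" --pt "-0.0345 0.0062 0 0" --pt "-0.0345 0.0062 0 0" --pt "-0.0345 0.0062 0 0" --pt "-0.0345 0.0062 0 0"

```text
clock: 4.6
eef_pos: [0.4734, 0.1147, 0.1456]
orientation: [3.141, -0.0, 1.809]
force: [1.1, 0.5, -0.7]
finger_gap: 0.0211
grasp_force: 40.0
```

Emit:
servo_tool --pt "-0.0345 0.0062 0 0" --pt "-0.0345 0.0062 0 0" --pt "-0.0345 0.0062 0 0" --pt "-0.0345 0.0062 0 0" --pt "-0.0345 0.0062 0 0"

```text
clock: 5.02
eef_pos: [0.5448, -0.0456, 0.1455]
orientation: [3.141, -0.0, 1.808]
force: [1.4, 0.2, -0.7]
finger_gap: 0.0208
grasp_force: 40.0
```

Emit:
servo_tool --pt "0 0 0 0" --pt "0 0 0 0" --pt "0 0 0 0"

```text
clock: 5.27
eef_pos: [0.5439, -0.0438, 0.1451]
orientation: [-3.141, -0.001, 1.81]
force: [0.8, 0.4, -1.8]
finger_gap: 0.0207
grasp_force: 40.0
```

```bash
python3 go.py 546.6 -44 60 1.818; cat > look.py <<'E'
from h import *
import sys
t=sys.argv[1]
for n in("top","side"):
    c=capture(n);save(c,n+t+".png");np.savez(n+t+".npz",**c)
E
python3 look.py 1; python3 - <<'E'
from h import *
for n in("top","side"):
    c=dict(np.load(n+"1.npz"));W=cloud(c)
    P=pts(W,(0,0,640,480),.100,.150,(.5466,-.044,.085))
    print(n,len(P),np.histogram(P[:,2],bins=np.arange(.1,.15,.005))[0])
    print(rect(pts(W,(0,0,640,480),.100,.142,(.5466,-.044,.085))))
E
```

```text
turn -0.008 shift mm -0.9 2.6 85.1 now [543.9 -43.8 145.1] [-3.1408e+00 -5.0000e-04  1.8095e+00] j6 -0.32 t 5.27 gap 0.0207
top 121 [ 0  0  0  1  6 17 29 59  9]
c=(557.0,-93.5) size 23.3x23.5 yaw of short 0.0066 zmed 136.0 n119
side 661 [  0   8  34 172  22  31  69 262  33]
c=(544.8,-42.4) size 46.8x132.8 yaw of short 0.4230 zmed 134.1 n610
```

View pics/side1.png

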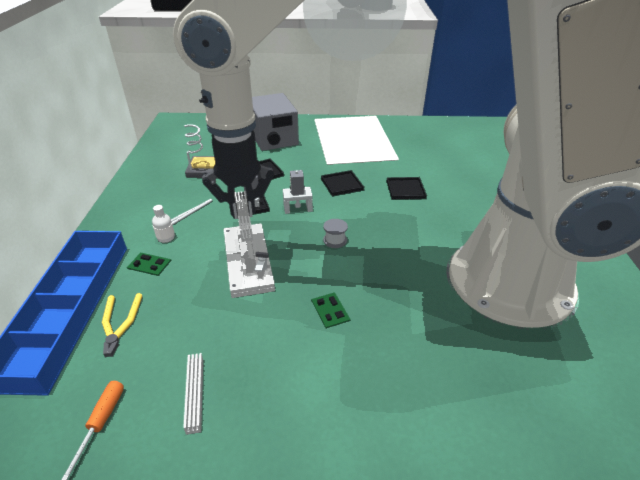

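The strip is held level over the fixture, at about (245,240) in the side view. Next I fit its position relative to the pocket.

```bash
python3 - <<'E'
from h import *
for n in("top","side"):
    c=dict(np.load(n+"1.npz"));W=cloud(c)
    m=(c["img"].min(-1)>110)
    W[~m]=np.nan
    P=pts(W,(0,0,640,480),.131,.146,(.5466,-.044,.085));P=P[P[:,2]<.143]
    print(n,rect(P))
    th=.247;ex=np.array([np.cos(th),np.sin(th)]);ey=np.array([-ex[1],ex[0]])
    d=(P[:,:2]-[.5466,-.0440])*1000
    y=d@ey;x=d@ex
    print("y range",np.percentile(y,[0,1,99,100]).round(1))
    for a in range(-70,70,14):
        s=(y>=a)&(y<a+14)
        if s.sum()>4: print(a+7,s.sum(),"x",x[s].min().round(1),x[s].max().round(1), "z",np.median(P[s,2]).round(4))
E
```

```text
top c=(561.1,-95.1) size 14.0x19.4 yaw of short 0.1399 zmed 138.2 n27
y range [-62.7 -62.6 -43.3 -43. ]
-63 13 x -6.3 8.0 z 0.1378
-49 16 x -12.6 8.3 z 0.1378
side c=(543.4,-41.8) size 21.6x129.4 yaw of short 0.2430 zmed 136.4 n251
y range [-65.2 -62.8  66.5  67.5]
-63 10 x -12.2 6.8 z 0.136
-49 27 x -13.4 7.8 z 0.1366
-35 25 x -13.2 7.0 z 0.1363
-21 21 x -12.1 7.3 z 0.1365
-7 25 x -11.9 7.1 z 0.1364
7 21 x -11.6 6.7 z 0.1364
21 29 x -13.0 8.1 z 0.1364
35 33 x -13.2 8.4 z 0.1366
49 30 x -12.8 8.4 z 0.1364
63 40 x -13.0 8.2 z 0.1354
```

Emit:
servo_tool --pt "-0.0018 0.0026 0.02 -0.004" --pt "0 0 0.02 0" --pt "0 0 0.02 0" --pt "0 0 0.016 0" --pt "0 0 0 0"

```text
clock: 5.78
eef_pos: [0.545, -0.0435, 0.0666]
orientation: [-3.137, -0.002, 1.818]
force: [-2.1, -0.1, -1.2]
finger_gap: 0.0209
grasp_force: 40.0
```

Emit:
servo_tool --pt "0 0 0 0"

```text
clock: 5.87
eef_pos: [0.5466, -0.0439, 0.0689]
orientation: [-3.14, -0.001, 1.818]
force: [1.5, 0.1, -1.1]
finger_gap: 0.0207
grasp_force: 40.0
```

```bash
python3 go.py 546.6 -44 48 1.818; python3 look.py 2; python3 - <<'E'
from h import *
for n in("side",):
    c=dict(np.load(n+"2.npz"));W=cloud(c)
    m=(c["img"].min(-1)>110)
    W[~m]=np.nan
    P=pts(W,(0,0,640,480),.050,.061,(.5466,-.044,.085))
    th=.247;ex=np.array([np.cos(th),np.sin(th)]);ey=np.array([-ex[1],ex[0]])
    d=(P[:,:2]-[.5466,-.0434])*1000
    y=d@ey;x=d@ex;P=P[abs(x)<18];y,x=y[abs(x)<18],x[abs(x)<18]
    print(n,rect(P))
    print("y range",np.percentile(y,[0,1,99,100]).round(1))
    for a in range(-70,70,14):
        s=(y>=a)&(y<a+14)
        if s.sum()>4: print(a+7,s.sum(),"x",x[s].min().round(1),x[s].max().round(1), "z",np.median(P[s,2]).round(4))
E
```

```text
turn -0.000 shift mm -0.1 0.0 20.9 now [546.6 -43.9  68.9] [-3.1397e+00 -7.0000e-04  1.8177e+00] j6 -0.33 t 5.87 gap 0.0207
side c=(546.8,-44.1) size 32.2x132.5 yaw of short 0.1428 zmed 59.8 n141
y range [-68.5 -66.7  63.9  65. ]
-63 10 x -10.3 9.3 z 0.0602
-49 15 x -9.5 10.2 z 0.06
-35 10 x -7.8 9.0 z 0.06
-21 10 x -8.1 9.7 z 0.0601
-7 12 x -7.4 10.0 z 0.0599
7 23 x -15.2 17.7 z 0.0596
21 13 x -9.9 10.4 z 0.0596
35 12 x -8.6 11.5 z 0.0603
49 17 x -9.8 11.0 z 0.0603
63 33 x -9.8 11.0 z 0.057
```

Emit:
servo_tool --pt "0 0 0.006 0" --pt "0 0 0.006 0" --pt "0 0 0.004 0" --pt "0 0 0.003 0" --pt "0 0 0 0"

```text
clock: 6.38
eef_pos: [0.547, -0.0449, 0.0496]
orientation: [-3.141, -0.0, 1.817]
force: [0.4, -0.3, -1.0]
finger_gap: 0.0205
grasp_force: 40.0
```

Emit:
servo_tool --pt "0 0 0.001 0" --pt "0 0 0 0"

```text
clock: 6.55
eef_pos: [0.5474, -0.045, 0.0491]
orientation: [-3.141, -0.0, 1.817]
force: [-0.3, 0.2, -1.2]
finger_gap: 0.0211
grasp_force: 40.0
```

Emit:
servo_tool --pt "0 0 0.001 0" --pt "0 0 0 0"

```text
clock: 6.72
eef_pos: [0.5477, -0.045, 0.0484]
orientation: [3.141, 0.0, 1.817]
force: [0.8, 0.2, -0.7]
finger_gap: 0.0208
grasp_force: 40.1
```

Emit:
servo_tool --pt "0 0 0 0" --pt "0 0 0 0" --pt "0 0 0 0" --pt "0 0 0 0" --jaw 0

```text
clock: 7.05
eef_pos: [0.5475, -0.0449, 0.0484]
orientation: [3.141, 0.0, 1.817]
force: [0.1, -0.4, -0.2]
finger_gap: 0.0427
grasp_force: 0.0
```

Emit:
servo_tool --pt "0 0 -0.02 0" --pt "0 0 -0.03 0" --pt "0 0 -0.03 0" --pt "0 0 -0.03 0" --pt "0 0 -0.03 0" --jaw -0.2

```text
clock: 7.47
eef_pos: [0.5471, -0.0449, 0.1897]
orientation: [-3.141, -0.0, 1.817]
force: [1.0, -0.8, -0.3]
finger_gap: 0.0511
grasp_force: 0.0
```

```bash
python3 go.py 563.5 -250.2 150 3.326
```

```text
turn -1.509 shift mm 21.6 -204.8 39.7 now [547.1 -44.9 189.7] [-3.1415 -0.      1.8168] j6 -0.33 t 7.47 gap 0.0511
```

Emit:
servo_tool --pt "0 0 0 -0.116" --pt "0 0 0 -0.116" --pt "0 0 0 -0.116" --pt "0 0 0 -0.116" --pt "0 0 0 -0.116"

```text
clock: 7.88
eef_pos: [0.5473, -0.0449, 0.1884]
orientation: [3.141, 0.0, 2.403]
force: [-0.0, -0.2, -0.0]
finger_gap: 0.051
grasp_force: 0.0
```

Emit:
servo_tool --pt "0 0 0 -0.116" --pt "0 0 0 -0.116" --pt "0 0 0 -0.116" --pt "0 0 0 -0.116" --pt "0 0 0 -0.116"

```text
clock: 8.3
eef_pos: [0.5474, -0.0449, 0.1883]
orientation: [3.142, -0.0, 2.983]
force: [-0.1, -0.3, -0.1]
finger_gap: 0.0513
grasp_force: 0.0
```

Emit:
servo_tool --pt "0 0 0 -0.116" --pt "0 0 0 -0.116" --pt "0 0 0 -0.117" --pt "0 0 0 0"

```text
clock: 8.63
eef_pos: [0.5474, -0.0449, 0.1883]
orientation: [-3.142, 0.0, -2.952]
force: [0.4, -0.6, 0.0]
finger_gap: 0.0514
grasp_force: 0.0
```

Emit:
servo_tool --pt "0.004 -0.034 0 0" --pt "0.004 -0.034 0 0" --pt "0.004 -0.034 0 0" --pt "0.004 -0.034 0 0" --pt "0.004 -0.034 0 0"

```text
clock: 9.05
eef_pos: [0.5588, -0.2172, 0.1884]
orientation: [-3.142, 0.0, -2.962]
force: [0.4, -0.7, 0.3]
finger_gap: 0.0513
grasp_force: 0.0
```

Emit:
servo_tool --pt "0.0016 -0.0348 0 0" --pt "0 0 0 0" --pt "0 0 0 0"

```text
clock: 9.3
eef_pos: [0.5636, -0.2518, 0.1881]
orientation: [3.142, 0.0, -2.964]
force: [0.3, -0.6, -0.4]
finger_gap: 0.0512
grasp_force: 0.0
```

```bash
python3 go.py 563.5 -250.2 60 3.326; python3 look.py 3; python3 - <<'E'
from h import *
for n in("top","side",):
    c=dict(np.load(n+"3.npz"));W=cloud(c)
    for k,zl,zh,reg in(("strip",.034,.0425,(.5466,-.044,.075)),("rails",.018,.028,(.5466,-.044,.125)),("bar",.056,.07,(.507,-.0025,.03)),("keytop",.078,.1,(.5635,-.25,.03))):
        try:print(n,k,rect(pts(W,(0,0,640,480),zl,zh,reg)))
        except Exception as e:print(n,k,e)
E
```

```text
turn -0.006 shift mm -0.2 1.5 128.1 now [ 563.6 -251.8  188.1] [ 3.1416  0.     -2.9636] j6 -2.17 t 9.30 gap 0.0512
top strip c=(548.0,-47.2) size 23.3x129.2 yaw of short 0.2461 zmed 39.7 n372
top rails c=(546.8,-44.5) size 87.0x199.9 yaw of short 0.2474 zmed 22.9 n2400
top bar c=(506.9,-2.2) size 10.6x25.8 yaw of short -1.4772 zmed 62.8 n39
top keytop c=(0.0,0.0) size 0.0x0.0 yaw of short 0.0000 zmed nan n0
side strip c=(548.3,-45.6) size 46.5x130.6 yaw of short 0.4612 zmed 39.5 n260
side rails c=(546.6,-43.1) size 85.9x202.6 yaw of short 0.2454 zmed 21.5 n1958
side bar c=(507.2,-1.4) size 9.8x25.6 yaw of short 1.3763 zmed 60.5 n51
side keytop c=(562.6,-247.5) size 14.2x33.3 yaw of short -1.5051 zmed 83.3 n76
  return _methods._mean(a, axis=axis, dtype=dtype,
  ret = ret.dtype.type(ret / rcount)
```

View pics/side3.png

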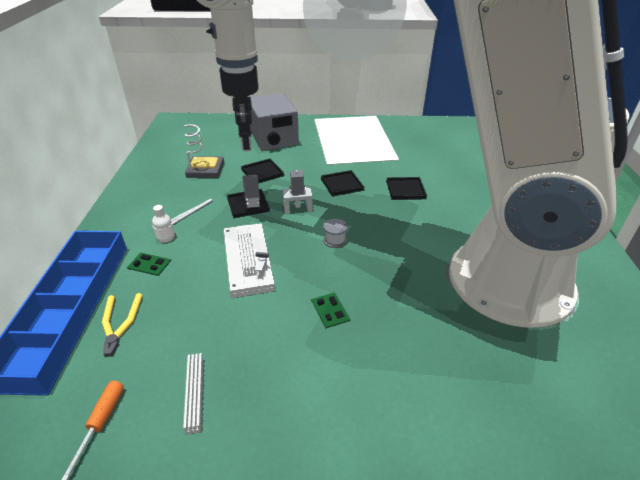

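The strip lies in the pocket, about (245,250) in the side view, top at 39.7 mm. The gripper is now over the key at (252,190), so I go down and grasp it.

Emit:
servo_tool --pt "0 0.0015 0.03 -0.006" --pt "0 0 0.03 0" --pt "0 0 0.03 0" --pt "0 0 0.025 0" --pt "0 0 0.01 0"

```text
clock: 9.82
eef_pos: [0.5615, -0.2462, 0.0601]
orientation: [3.139, -0.004, -2.951]
force: [-0.9, 0.4, -0.6]
finger_gap: 0.0509
grasp_force: 0.0
```

Emit:
servo_tool --pt "0 0 0 0" --pt "0 0 0 0"

```text
clock: 9.98
eef_pos: [0.5637, -0.248, 0.0637]
orientation: [3.141, -0.0, -2.951]
force: [1.4, 0.3, -0.4]
finger_gap: 0.0514
grasp_force: 0.0
```

Emit:
servo_tool --pt "0 0 0 0" --pt "0 0 0 0" --pt "0 0 0 0" --pt "0 0 0 0" --pt "0 0 0 0" --jaw 1 --squeeze 60

```text
clock: 10.4
eef_pos: [0.5643, -0.2491, 0.0646]
orientation: [-3.14, 0.002, -2.952]
force: [-0.4, 1.7, 6.8]
finger_gap: 0.0135
grasp_force: 60.3
```

Emit:
servo_tool --pt "0 0 0 0" --pt "0 0 0 0"

```text
clock: 10.57
eef_pos: [0.5643, -0.2491, 0.0646]
orientation: [-3.14, 0.002, -2.952]
force: [0.0, 1.0, 7.2]
finger_gap: 0.0131
grasp_force: 60.3
```

```bash
python3 go.py 507.2 -2.4 60 2.99
```

```text
turn 0.342 shift mm 93.7 235.2 4.6 now [ 564.3 -249.1   64.6] [-3.1405e+00  1.8000e-03 -2.9517e+00] j6 -2.18 t 10.57 gap 0.0131
```

Emit:
servo_tool --pt "0 0 -0.01 0" --pt "0 0 -0.02 0" --pt "0 0 -0.025 0" --pt "0 0 -0.025 0" --pt "0 0 -0.025 0"

```text
clock: 10.98
eef_pos: [0.563, -0.2487, 0.1699]
orientation: [3.141, -0.0, -2.952]
force: [1.3, -0.8, -0.7]
finger_gap: 0.0133
grasp_force: 59.2
```

```bash
python3 - <<'E'
from h import *
A=np.array([.5072,-.0024])
for t in "013":
  for n in("top","side"):
    c=dict(np.load(n+t+".npz"));W=cloud(c)
    if t=="1":continue
    for k,zl,zh,r in(("bar",.055,.07,.018),("tongue",.042,.052,.045)):
        P=pts(W,(0,0,640,480),zl,zh,(*A,r))[:,:2]
        if k=="tongue": P=P[np.hypot(*(P-A).T)>.014]
        q=P-P.mean(0);u,s,v=np.linalg.svd(q,full_matrices=False)
        a=np.arctan2(v[0,1],v[0,0]);m=P.mean(0)-A
        print(t,n,k,len(P),"dir %.3f"%((a+.8)%np.pi-.8),"mean",(m*1000).round(1),"radial %.3f"%np.arctan2(m[1],m[0]))
E
```

```text
0 top bar 38 dir -0.124 mean [-0.1 -0.9] radial -1.730
0 top tongue 51 dir 1.284 mean [ 2.8 22.8] radial 1.449
0 side bar 55 dir -0.100 mean [-0.6  2.1] radial 1.865
0 side tongue 70 dir 1.385 mean [ 2.5 25.4] radial 1.472
3 top bar 42 dir -0.127 mean [-0.6 -0.4] radial -2.569
3 top tongue 103 dir 2.262 mean [15.3 10.2] radial 0.591
3 side bar 56 dir -0.095 mean [-0.6  2.2] radial 1.827
3 side tongue 70 dir 1.382 mean [ 2.8 25.9] radial 1.464
```

Emit:
servo_tool --pt "0 0 0 0.1" --pt "0 0 0 0.1" --pt "0 0 0 0.1" --pt "0 0 0 0"

```text
clock: 11.32
eef_pos: [0.5632, -0.2487, 0.1691]
orientation: [-3.141, 0.0, 3.027]
force: [0.4, 0.1, -1.8]
finger_gap: 0.0136
grasp_force: 59.2
```

```bash
python3 go.py 507 -2.2 146 3.03
```

```text
turn -0.003 shift mm 83.3 238.7 23.1 now [ 563.2 -248.7  169.1] [-3.1414e+00  3.0000e-04  3.0272e+00] j6 -1.87 t 11.32 gap 0.0136
```

Emit:
servo_tool --pt "0.0104 0.0298 0.002 0" --pt "0.0104 0.0298 0.002 0" --pt "0.0104 0.0298 0.002 0" --pt "0.0104 0.0298 0.002 0" --pt "0.0104 0.0298 0.003 0"

```text
clock: 11.73
eef_pos: [0.5275, -0.0938, 0.1576]
orientation: [3.142, 0.0, 3.035]
force: [0.6, 0.0, -1.2]
finger_gap: 0.0131
grasp_force: 59.3
```

Emit:
servo_tool --pt "0.0104 0.0298 0.003 0" --pt "0.0104 0.0298 0.003 0" --pt "0.0104 0.03 0.003 0" --pt "0 0 0 0" --pt "0 0 0 0"

```text
clock: 12.15
eef_pos: [0.5064, -0.0012, 0.1485]
orientation: [-3.141, -0.0, 3.038]
force: [-0.1, -0.4, -0.5]
finger_gap: 0.0135
grasp_force: 59.3
```

```bash
python3 go.py 507 -2.2 146 3.03; python3 look.py 4; python3 - <<'E'
from h import *
from scipy.optimize import least_squares
c=dict(np.load("side4.npz"));W=cloud(c)
P=pts(W,(0,0,640,480),.072,.125,(.507,-.002,.04))
for z in np.arange(.072,.125,.004):
    s=P[(P[:,2]>=z)&(P[:,2]<z+.004)]
    if len(s)>3: print("%.3f"%z,len(s),"x %.1f %.1f y %.1f %.1f"%tuple(1000*np.r_[s[:,0].min(),s[:,0].max(),s[:,1].min(),s[:,1].max()]))
im=c["img"];K=c["camera_matrix"];uv=K@(c["R"]@np.array([.507,-.002,.08])+c["t"]);u,v=(uv[:2]/uv[2]).astype(int);print(u,v)
cv2.imwrite("pics/c4.png",cv2.resize(im[v-60:v+60,u-60:u+60],(600,600),interpolation=cv2.INTER_CUBIC)[:,:,::-1])
E
```

```text
turn 0.008 shift mm -0.7 -0.9 2.5 now [506.4  -1.2 148.5] [-3.1415e+00 -3.0000e-04  3.0375e+00] j6 -1.47 t 12.15 gap 0.0135
0.088 26 x 489.7 520.1 y -12.1 14.1
0.092 28 x 490.2 521.7 y -3.6 13.6
0.096 19 x 491.0 521.4 y 4.5 15.2
0.100 31 x 489.1 521.4 y 0.5 14.9
0.104 31 x 488.8 521.3 y -2.8 17.0
0.108 62 x 490.5 521.3 y 0.8 15.8
0.112 33 x 488.5 522.6 y 1.5 8.3
0.116 33 x 487.9 522.1 y 1.0 8.0
0.120 16 x 487.6 521.4 y 0.0 8.2
260 245
```

View pics/c4.png

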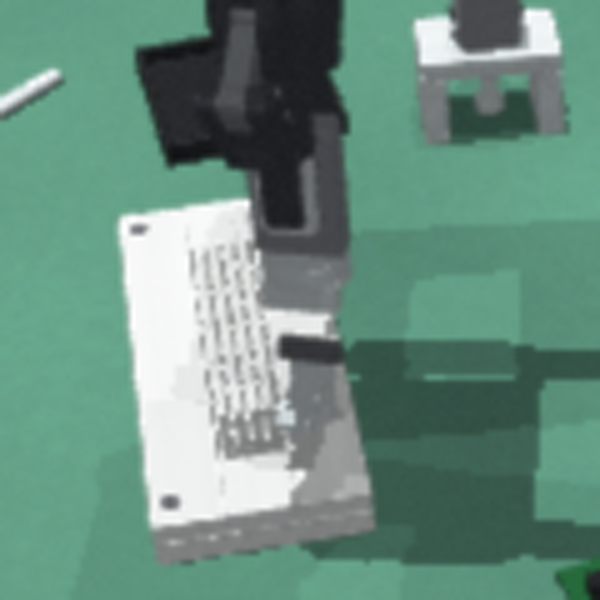

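```bash
python3 - <<'E'
from h import *
from scipy.optimize import least_squares
c=dict(np.load("side4.npz"));W=cloud(c);ya=-.104
e=np.array([np.cos(ya),np.sin(ya)]);f=np.array([-e[1],e[0]])
P=pts(W,(0,0,640,480),.102,.108,(.507,-.002,.03))
r=least_squares(lambda q:np.hypot(P[:,0]-q[0],P[:,1]-q[1])-.017,[.506,0],loss="soft_l1",f_scale=.001);print("disc",r.x*1000,np.std(r.fun)*1000,len(P))
H=pts(W,(0,0,640,480),.1125,.124,(.507,-.002,.03));w=H[:,:2]@f
print("handle front f",np.percentile(w*1000,[10,25,50,75,90]).round(1),"-> centre f",np.median(w)*1000-7)
u=H[:,:2]@e*1000;print("handle e range",np.percentile(u,[0,2,98,100]).round(1))
T=np.array([506.4,-1.2]);print("TCP e,f",T@e,T@f)
for n in("top0","side0","side3","top3"):
    c=dict(np.load(n+".npz"));W=cloud(c)
    B=pts(W,(0,0,640,480),.0585 if n[0]=="s" else .060,.066,(.507,-.002,.018))[:,:2]*1000
    print(n,len(B),"bar e",(B@e).min().round(1),(B@e).max().round(1),"f",(B@f).min().round(1),(B@f).max().round(1),np.median(B@f).round(1))
E
```

```text
disc [505.9472358  -2.1245854] 2.498574332306892 48
handle front f [55.9 56.9 57.8 58.8 59.3] -> centre f 50.78019844999155
handle e range [484.7 485.1 519.1 519.5]
TCP e,f 503.7884314606264 51.377196560748146
top0 29 bar e 492.5 517.4 f 46.9 52.6 49.7
side0 39 bar e 491.7 517.4 f 46.9 55.1 52.3
side3 39 bar e 491.9 517.6 f 46.5 55.2 52.2
top3 33 bar e 492.9 517.5 f 46.8 52.7 49.8
```

Emit:
servo_tool --pt "-0.0019 0 0.008 0.006" --pt "0 0 0.008 0" --pt "0 0 0.006 0" --pt "0 0 0 0" --pt "0 0 0 0"

```text
clock: 12.67
eef_pos: [0.5083, -0.0031, 0.1255]
orientation: [-3.141, -0.002, 3.025]
force: [-0.5, -0.4, -1.7]
finger_gap: 0.0132
grasp_force: 59.3
```

Emit:
servo_tool --pt "0 0 0.003 0" --pt "0 0 0.002 0" --pt "0 0 0 0"

```text
clock: 12.92
eef_pos: [0.5086, -0.0027, 0.121]
orientation: [-3.142, -0.0, 3.026]
force: [-0.3, 0.3, -1.5]
finger_gap: 0.0136
grasp_force: 59.3
```

```bash
python3 go.py 508.4 -1.3 114 3.03; python3 -c "
from h import *
print(observe()['force'],observe()['ft_torque'])"
```

```text
turn -0.004 shift mm 0.4 1.3 7.0 now [508.6  -2.7 121. ] [-3.1416e+00 -3.0000e-04  3.0258e+00] j6 -1.46 t 12.92 gap 0.0136
[-0.33005811  0.26264876 -1.51409474] [0.02116868 0.02661021 0.01024491]
```

Emit:
servo_tool --pt "0 0.0012 0 0" --pt "0 0 0.003 0" --pt "0 0 0 0"

```text
clock: 13.17
eef_pos: [0.5088, -0.0013, 0.118]
orientation: [-3.142, -0.0, 3.026]
force: [-0.2, -1.3, -0.6]
finger_gap: 0.0132
grasp_force: 59.3
```

Emit:
servo_tool --pt "0 0 0.003 0" --pt "0 0 0 0"

```text
clock: 13.33
eef_pos: [0.5087, -0.0014, 0.1149]
orientation: [-3.142, -0.0, 3.026]
force: [-0.1, 0.6, -1.6]
finger_gap: 0.0132
grasp_force: 59.3
```

```bash
python3 go.py 508.4 -1.3 114 3.03; python3 -c "
from h import *
print(observe()['force'],observe()['ft_torque'])"
```

```text
turn -0.004 shift mm 0.3 0.1 0.9 now [508.7  -1.4 114.9] [-3.1415e+00 -4.0000e-04  3.0259e+00] j6 -1.46 t 13.33 gap 0.0132
[-0.12802306  0.61743407 -1.64575275] [ 0.01249302  0.04217003 -0.00742093]
```

Emit:
servo_tool --pt "0 0 0.0015 0" --pt "0 0 0 0"

```text
clock: 13.5
eef_pos: [0.5088, -0.0015, 0.1136]
orientation: [-3.142, -0.0, 3.026]
force: [-0.0, 0.9, -1.5]
finger_gap: 0.0131
grasp_force: 59.3
```

Emit:
servo_tool --pt "0 0 0.001 0" --pt "0 0 0 0" --pt "0 0 0 0"

```text
clock: 13.75
eef_pos: [0.5089, -0.0015, 0.1128]
orientation: [3.142, 0.0, 3.026]
force: [-0.3, 0.5, -0.8]
finger_gap: 0.0132
grasp_force: 59.3
```

Emit:
servo_tool --pt "0 0 0 0.08" --pt "0 0 0 0.08" --pt "0 0 0 0.08" --pt "0 0 0 0.08" --pt "0 0 0 0"

```text
clock: 14.17
eef_pos: [0.509, -0.002, 0.1128]
orientation: [-3.141, 0.001, 2.703]
force: [-0.1, -4.0, -1.2]
finger_gap: 0.0135
grasp_force: 59.2
```

Emit:
servo_tool --pt "0 0 0 0.08" --pt "0 0 0 0.08" --pt "0 0 0 0.08" --pt "0 0 0 0.08" --pt "0 0 0 0"

```text
clock: 14.58
eef_pos: [0.5085, -0.0018, 0.1127]
orientation: [-3.141, -0.0, 2.385]
force: [-1.1, -4.1, -0.4]
finger_gap: 0.0131
grasp_force: 59.3
```

```bash
python3 go.py 508.4 -1.3 114 1.66; python3 -c "
from h import *
print(observe()['force'],observe()['ft_torque'])"
```

```text
turn 0.725 shift mm 0.5 -0.0 -1.3 now [508.5  -1.8 112.7] [-3.1406e+00 -3.0000e-04  2.3851e+00] j6 -0.82 t 14.58 gap 0.0131
[-1.05727813 -4.13849238 -0.40959737] [-0.82273545  0.28015291  0.02939439]
```

Emit:
servo_tool --pt "0 0 0 0.08" --pt "0 0 0 0.08" --pt "0 0 0 0.08" --pt "0 0 0 0.08" --pt "0 0 0 0"

```text
clock: 15.0
eef_pos: [0.5082, -0.0016, 0.1126]
orientation: [-3.14, -0.0, 2.067]
force: [-3.2, -3.1, -0.1]
finger_gap: 0.0136
grasp_force: 59.3
```

Emit:
servo_tool --pt "0 0 0 0.07" --pt "0 0 0 0.07" --pt "0 0 0 0.07" --pt "0 0 0 0.05" --pt "0 0 0 0"

```text
clock: 15.42
eef_pos: [0.5082, -0.0015, 0.1126]
orientation: [-3.14, -0.0, 1.809]
force: [-3.4, -2.2, -0.4]
finger_gap: 0.0132
grasp_force: 59.4
```

```bash
python3 go.py 508.4 -1.3 114 1.66; python3 -c "
from h import *
print(observe()['force'],observe()['ft_torque'])"
```

```text
turn 0.149 shift mm 0.2 0.2 -1.4 now [508.2  -1.5 112.6] [-3.1402e+00 -3.0000e-04  1.8091e+00] j6 -0.24 t 15.42 gap 0.0132
[-3.40476947 -2.17215306 -0.37160952] [-0.54846262  0.66469942  0.05279618]
```

Emit:
servo_tool --pt "0 0 0 0.05" --pt "0 0 0 0.05" --pt "0 0 0 0.04" --pt "0 0 0 0" --pt "0 0 0 0"

```text
clock: 15.83
eef_pos: [0.5079, -0.0015, 0.1126]
orientation: [-3.14, -0.0, 1.672]
force: [-3.9, -2.8, 0.7]
finger_gap: 0.0133
grasp_force: 59.6
```

```bash
python3 go.py 508.4 -1.3 114 1.66; python3 -c "
from h import *
print(observe()['force'],observe()['ft_torque'])"; python3 look.py 5; python3 - <<'E'
from h import *
A=np.array([.5072,-.0024])
for n in("top","side"):
    c=dict(np.load(n+"5.npz"));W=cloud(c)
    P=pts(W,(0,0,640,480),.0435,.052,(*A,.04))[:,:2]
    P=P[np.hypot(*(P-A).T)>.02]; m=P.mean(0)-A
    print(n,len(P),(m*1000).round(1),"tongue radial %.3f (closed .247)"%np.arctan2(m[1],m[0]))
E
```

```text
turn 0.012 shift mm 0.1 0.5 -1.4 now [507.9  -1.5 112.6] [-3.1395e+00 -2.0000e-04  1.6721e+00] j6 -0.11 t 15.83 gap 0.0133
[-3.89026437 -2.76969552  0.74964486] [-0.7034797   0.82370923  0.03665607]
top 0 [nan nan] tongue radial nan (closed .247)
side 47 [25.1  8.5] tongue radial 0.327 (closed .247)<stdin>:6: RuntimeWarning: Mean of empty slice.
  ret = um.true_divide(
```

Emit:
servo_tool --pt "0 0 0 0.05" --pt "0 0 0 0.04" --pt "0 0 0 0" --pt "0 0 0 0"

```text
clock: 16.27
eef_pos: [0.5077, -0.0014, 0.1126]
orientation: [-3.139, 0.0, 1.583]
force: [-5.8, -2.3, 1.4]
finger_gap: 0.0133
grasp_force: 59.9
```

```bash
python3 go.py 508.4 -1.3 114 1.66; python3 -c "
from h import *
print(observe()['force'],observe()['ft_torque'],observe()['joint_torque'])"; python3 look.py 6; python3 - <<'E'
from h import *
A=np.array([.5072,-.0024])
c=dict(np.load("side6.npz"));W=cloud(c)
P=pts(W,(0,0,640,480),.0435,.052,(*A,.04))[:,:2]
P=P[np.hypot(*(P-A).T)>.02]; m=P.mean(0)-A
print(len(P),(m*1000).round(1),"tongue radial %.3f (closed .247)"%np.arctan2(m[1],m[0]))
E
```

```text
turn -0.077 shift mm 0.1 0.7 -1.4 now [507.7  -1.4 112.6] [-3.1391e+00  1.0000e-04  1.5829e+00] j6 -0.02 t 16.27 gap 0.0133
[-5.82040712 -2.30679359  1.4424099 ] [-0.58163018  1.10185095  0.4700773 ] [  0.83734229 -51.80258989 -27.79123664   1.02598909  -1.82643268
   0.59015388]
45 [25.8  8.4] tongue radial 0.315 (closed .247)
```

Torque about z has risen and the tongue stopped moving, so the clamp is at its stop. I ease back into the slot play and lift off.

Emit:
servo_tool --pt "0 0 0 -0.06" --pt "0 0 0 -0.06" --pt "0 0 0 0" --pt "0 0 -0.004 0" --pt "0 0 -0.006 0"

```text
clock: 16.78
eef_pos: [0.5083, -0.0013, 0.1226]
orientation: [-3.14, -0.0, 1.696]
force: [-1.0, -1.0, -1.1]
finger_gap: 0.0132
grasp_force: 59.3
```

Emit:
servo_tool --pt "0 0 -0.01 0" --pt "0 0 -0.02 0" --pt "0 0 -0.02 0" --pt "0 0 0 0" --pt "0 0 0 0"

```text
clock: 17.2
eef_pos: [0.5106, -0.0014, 0.1748]
orientation: [3.137, 0.001, 1.696]
force: [0.5, 0.1, -1.9]
finger_gap: 0.0131
grasp_force: 59.4
```

```bash
python3 go.py 577.5 -253 170 1.912;python3 look.py 7; python3 - <<'E'
from h import *
A=np.array([.5072,-.0024])
c=dict(np.load("side7.npz"));W=cloud(c)
P=pts(W,(0,0,640,480),.0435,.052,(*A,.04))[:,:2]
P=P[np.hypot(*(P-A).T)>.02]; m=P.mean(0)-A
print(len(P),(m*1000).round(1),"tongue radial %.3f (closed .247)"%np.arctan2(m[1],m[0]))
im=c["img"];cv2.imwrite("pics/c7.png",cv2.resize(im[180:310,190:330],(700,600),interpolation=cv2.INTER_CUBIC)[:,:,::-1])
E
```

```text
turn -0.216 shift mm -259.4 -21.2 4.8 now [510.6  -1.4 174.8] [3.1366e+00 5.0000e-04 1.6957e+00] j6 -0.13 t 17.20 gap 0.0131
46 [25.4  8.5] tongue radial 0.323 (closed .247)
```

View pics/c7.png

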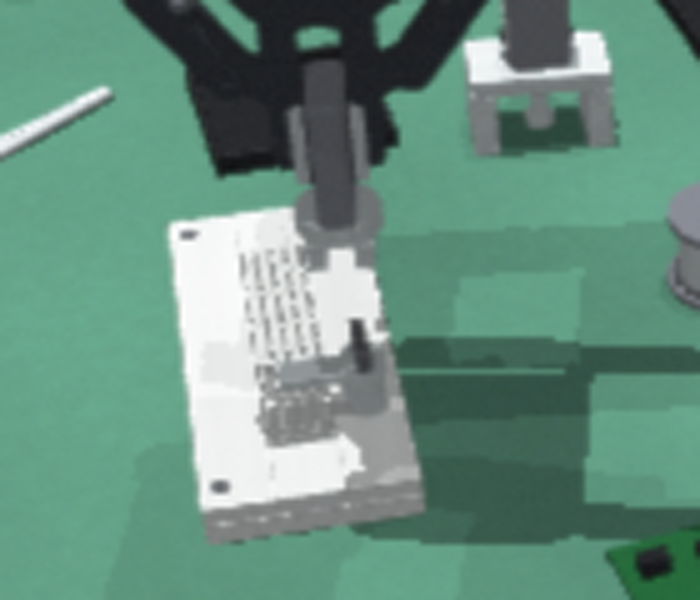

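The crop shows the tongue lying across the strip, about (310,370) in the crop, with the key held upright above. Next, carry the key to its tray centre.

Emit:
servo_tool --pt "-0.0322 0.0044 0 0" --pt "-0.0322 0.0044 0 0" --pt "-0.0322 0.0044 0 0" --pt "-0.0322 0.0044 0 0" --pt "-0.0322 0.0044 0 0"

```text
clock: 17.72
eef_pos: [0.5506, -0.1598, 0.1717]
orientation: [-3.14, -0.001, 1.696]
force: [1.0, 0.7, -1.4]
finger_gap: 0.013
grasp_force: 59.4
```

Emit:
servo_tool --pt "-0.0322 0.0044 0 0" --pt "-0.0322 0.0044 0 0" --pt "-0.0324 0.0044 0 0" --pt "0 0 0 0" --pt "0 0 0 0"

```text
clock: 18.13
eef_pos: [0.5756, -0.2542, 0.1713]
orientation: [-3.14, -0.001, 1.693]
force: [-0.3, 0.7, -1.1]
finger_gap: 0.0132
grasp_force: 59.3
```

Emit:
servo_tool --pt "0 0 0.03 0" --pt "0 0 0.03 0" --pt "0 0 0.025 0" --pt "0 0 0.012 0" --pt "0 0 0 0"

```text
clock: 18.55
eef_pos: [0.5736, -0.2508, 0.0725]
orientation: [-3.136, -0.003, 1.697]
force: [-1.5, 1.2, -1.6]
finger_gap: 0.0132
grasp_force: 59.3
```

Emit:
servo_tool --pt "0 0 0 0" --pt "0 0 0 0"

```text
clock: 18.72
eef_pos: [0.5769, -0.2528, 0.0772]
orientation: [3.14, 0.001, 1.696]
force: [0.2, -0.1, -1.1]
finger_gap: 0.0133
grasp_force: 59.3
```

```bash
python3 go.py 577.5 -252.8 65 1.696;python3 look.py 8; python3 - <<'E'
from h import *
c=dict(np.load("side8.npz"));W=cloud(c)
P=pts(W,(0,0,640,480),.012,.1,(.578,-.253,.03))
for z in np.arange(.004,.1,.006):
    s=P[(P[:,2]>=z)&(P[:,2]<z+.006)]
    if len(s)>3: print("%.3f"%z,len(s),"x %.1f %.1f y %.1f %.1f"%tuple(1000*np.r_[s[:,0].min(),s[:,0].max(),s[:,1].min(),s[:,1].max()]))
im=c["img"];cv2.imwrite("pics/c8.png",cv2.resize(im[140:230,190:330],(800,514),interpolation=cv2.INTER_CUBIC)[:,:,::-1])
E
```

```text
turn 0.000 shift mm -0.1 0.6 12.2 now [ 576.9 -252.8   77.2] [3.1400e+00 9.0000e-04 1.6962e+00] j6 -0.54 t 18.72 gap 0.0133
0.016 13 x 562.3 586.8 y -240.1 -230.3
0.022 16 x 562.8 586.2 y -248.4 -234.2
0.028 27 x 560.7 591.9 y -253.0 -232.7
0.034 61 x 560.1 592.6 y -265.2 -233.4
0.040 12 x 569.2 588.2 y -244.3 -232.0
0.046 14 x 568.9 581.3 y -236.8 -231.3
0.052 15 x 568.4 587.9 y -241.7 -232.3
0.058 29 x 557.4 593.1 y -252.2 -230.5
0.064 33 x 556.9 594.8 y -249.7 -230.0
0.070 36 x 556.2 597.0 y -248.7 -231.0
0.076 41 x 556.0 595.3 y -261.2 -230.6
0.082 42 x 557.8 594.9 y -250.8 -230.9
0.088 35 x 556.9 594.8 y -257.5 -231.5
0.094 76 x 549.7 599.8 y -265.4 -231.3
```

View pics/c8.png

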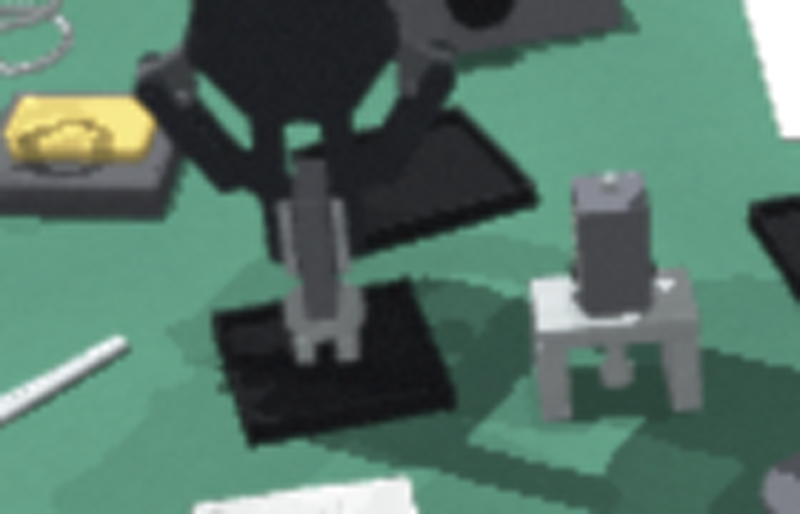

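Emit:
servo_tool --pt "0 0 0.005 0" --pt "0 0 0.004 0" --pt "0 0 0.002 0" --pt "0 0 0 0" --pt "0 0 0 0"

```text
clock: 19.23
eef_pos: [0.5759, -0.2529, 0.0647]
orientation: [-3.142, -0.0, 1.696]
force: [0.4, -0.7, -1.5]
finger_gap: 0.0132
grasp_force: 59.4
```

Emit:
servo_tool --pt "0 0 0.001 0" --pt "0 0 0 0" --pt "0 0 0 0"

```text
clock: 19.48
eef_pos: [0.576, -0.253, 0.0646]
orientation: [3.142, 0.0, 1.696]
force: [-2.3, 0.5, 9.2]
finger_gap: 0.0137
grasp_force: 60.8
```

Contact with the floor at the expected height; I release and rise.

Emit:
servo_tool --pt "0 0 -0.0005 0" --pt "0 0 0 0" --pt "0 0 0 0" --pt "0 0 0 0" --pt "0 0 0 0" --jaw 0

```text
clock: 19.9
eef_pos: [0.5759, -0.2528, 0.0641]
orientation: [-3.141, -0.0, 1.696]
force: [0.6, 0.2, -0.6]
finger_gap: 0.043
grasp_force: 0.0
```

Emit:
servo_tool --pt "0 0 -0.02 0" --pt "0 0 -0.03 0" --pt "0 0 -0.03 0" --pt "0 0 -0.03 0" --pt "0 0 -0.02 0" --jaw -0.5

```text
clock: 20.32
eef_pos: [0.5767, -0.2532, 0.1971]
orientation: [3.139, 0.001, 1.696]
force: [0.6, -0.1, 0.2]
finger_gap: 0.0641
grasp_force: 0.0
```

Emit:
servo_tool --pt "0 0 0 -0.116" --pt "0 0 0 -0.116" --pt "0 0 0 -0.116" --pt "0 0 0 -0.116" --pt "0 0 0 -0.116"

```text
clock: 20.73
eef_pos: [0.5759, -0.2528, 0.1942]
orientation: [-3.142, -0.0, 2.282]
force: [0.0, 0.2, 0.2]
finger_gap: 0.0643
grasp_force: 0.0
```

Emit:
servo_tool --pt "0 0 0 -0.116" --pt "0 0 0 -0.116" --pt "0 0 0 -0.116" --pt "0 0 0 -0.116" --pt "0 0 0 -0.116"

```text
clock: 21.15
eef_pos: [0.5759, -0.2528, 0.1941]
orientation: [3.142, -0.0, 2.862]
force: [0.0, -0.3, 0.1]
finger_gap: 0.0639
grasp_force: 0.0
```

Emit:
servo_tool --pt "0 0 0 -0.116" --pt "0 0 0 -0.116" --pt "0 0 0 -0.116" --pt "0 0 0 -0.11" --pt "0 0 0 0"

```text
clock: 21.57
eef_pos: [0.5759, -0.2528, 0.1941]
orientation: [3.141, -0.0, -2.964]
force: [0.9, -0.3, 0.7]
finger_gap: 0.0638
grasp_force: 0.0
```

```bash
python3 go.py 452 -241 150 3.318;python3 look.py 9; python3 - <<'E'
from h import *
c=dict(np.load("side9.npz"));W=cloud(c)
P=pts(W,(0,0,640,480),.08,.1,(.578,-.253,.04));print("key",rect(P))
P=pts(W,(0,0,640,480),.095,.11,(.4515,-.242,.06));print("col",rect(P))
P=pts(W,(0,0,640,480),.042,.054,(.4515,-.242,.06));print("beam",rect(P))
E
```

```text
turn 0.001 shift mm 119.9 33.4 44.1 now [ 575.9 -252.8  194.1] [ 3.1415e+00 -2.0000e-04 -2.9644e+00] j6 -2.16 t 21.57 gap 0.0638
key c=(575.5,-247.2) size 12.1x34.3 yaw of short 0.1384 zmed 84.9 n51
col c=(451.4,-241.3) size 29.2x32.7 yaw of short 0.1976 zmed 99.0 n98
beam c=(451.6,-240.6) size 42.7x67.3 yaw of short -1.4029 zmed 47.3 n228
```

Emit:
servo_tool --pt "0.03 0.0084 0 0" --pt "0.03 0.0084 0 0" --pt "0.03 0.0083 0 0" --pt "0.03 0.0083 0 0" --pt "0 0 0.02 0"

```text
clock: 22.08
eef_pos: [0.4485, -0.2402, 0.1764]
orientation: [-3.141, 0.0, -2.974]
force: [1.5, -1.4, -0.5]
finger_gap: 0.0643
grasp_force: 0.0
```

Emit:
servo_tool --pt "0 0 0.02 0" --pt "0 0 0 0" --pt "0 0 0 0"

```text
clock: 22.33
eef_pos: [0.4516, -0.2403, 0.1539]
orientation: [3.14, -0.001, -2.972]
force: [0.5, -0.7, 0.3]
finger_gap: 0.0641
grasp_force: 0.0
```

```bash
python3 go.py 452 -241 83 3.318
```

```text
turn -0.007 shift mm -0.3 -0.8 70.9 now [ 451.6 -240.3  153.9] [ 3.1404e+00 -1.5000e-03 -2.9718e+00] j6 -2.23 t 22.33 gap 0.0641
```

Emit:
servo_tool --pt "0 -0.0008 0.02 -0.007" --pt "0 0 0.02 0" --pt "0 0 0.02 0" --pt "0 0 0.01 0" --pt "0 0 0 0"

```text
clock: 22.75
eef_pos: [0.4517, -0.2409, 0.0832]
orientation: [3.14, -0.002, -2.963]
force: [-0.2, 0.5, 0.1]
finger_gap: 0.0638
grasp_force: 0.0
```

Emit:
servo_tool --pt "0 0 0 0" --pt "0 0 0 0"

```text
clock: 22.92
eef_pos: [0.453, -0.2417, 0.0854]
orientation: [-3.141, 0.001, -2.963]
force: [0.0, 0.3, 1.2]
finger_gap: 0.0644
grasp_force: 0.0
```

Emit:
servo_tool --pt "0 0 0 0" --pt "0 0 0 0" --pt "0 0 0 0" --pt "0 0 0 0" --pt "0 0 0 0" --jaw 1 --squeeze 50

```text
clock: 23.33
eef_pos: [0.4527, -0.2415, 0.0851]
orientation: [-3.141, 0.001, -2.962]
force: [-0.0, 0.1, 7.0]
finger_gap: 0.0294
grasp_force: 53.0
```

Emit:
servo_tool --pt "0 0 0 0" --pt "0 0 0 0"

```text
clock: 23.5
eef_pos: [0.4526, -0.2416, 0.0851]
orientation: [-3.141, 0.001, -2.962]
force: [-1.0, 0.5, 7.0]
finger_gap: 0.0292
grasp_force: 53.0
```

```bash
python3 go.py 540 -68 180 3.39
```

```text
turn -0.069 shift mm -127.4 146.7 -94.9 now [ 452.6 -241.6   85.1] [-3.1409e+00  1.0000e-03 -2.9625e+00] j6 -2.24 t 23.50 gap 0.0292
```

Emit:
servo_tool --pt "0 0 -0.01 0" --pt "0 0 -0.02 0" --pt "0 0 -0.025 0" --pt "0 0 -0.025 0" --pt "0 0 -0.01 -0.069"

```text
clock: 23.92
eef_pos: [0.4531, -0.2418, 0.1777]
orientation: [-3.139, 0.002, -2.894]
force: [1.2, -0.6, -2.7]
finger_gap: 0.0291
grasp_force: 52.0
```

Emit:
servo_tool --pt "0 0 0 0" --pt "0 0 0 0"

```text
clock: 24.08
eef_pos: [0.4521, -0.2413, 0.1748]
orientation: [-3.141, 0.001, -2.895]
force: [0.1, -0.0, -4.1]
finger_gap: 0.0294
grasp_force: 52.0
```

```bash
python3 go.py 553.6 -67.8 165 3.389
```

```text
turn -0.001 shift mm -140.9 143.3 9.8 now [ 452.1 -241.3  174.8] [-3.141e+00  7.000e-04 -2.895e+00] j6 -2.31 t 24.08 gap 0.0294
```

Emit:
servo_tool --pt "-0.02 0.0205 0 0" --pt "-0.02 0.0205 0 0" --pt "-0.02 0.0205 0 0" --pt "-0.02 0.0205 0 0" --pt "-0.02 0.0205 0 0"

```text
clock: 24.5
eef_pos: [0.5233, -0.116, 0.1727]
orientation: [3.14, -0.003, -2.896]
force: [0.4, -0.4, -3.0]
finger_gap: 0.0297
grasp_force: 52.2
```

Emit:
servo_tool --pt "-0.02 0.0205 0 0" --pt "-0.0209 0.0205 0 0" --pt "0 0 0 0" --pt "0 0 0 0" --pt "0 0 0 0"

```text
clock: 24.92
eef_pos: [0.5523, -0.0676, 0.1729]
orientation: [3.141, -0.003, -2.894]
force: [-0.3, -0.5, -3.3]
finger_gap: 0.0295
grasp_force: 51.9
```

```bash
python3 go.py 553.6 -67.8 107.1 3.389; python3 look.py 10; python3 - <<'E'
from h import *
c=dict(np.load("side10.npz"));W=cloud(c)
e=np.array([np.cos(.247),np.sin(.247)]);f=np.array([-e[1],e[0]]);O=np.array([546.6,-43.2])
P=pts(W,(0,0,640,480),.085,.142,(.553,-.068,.05))
for z in np.arange(.085,.142,.006):
    s=P[(P[:,2]>=z)&(P[:,2]<z+.006)]
    if len(s)>3:
        d=s[:,:2]*1000-O;x=d@e;y=d@f
        print("%.3f"%z,len(s),"fx %.1f %.1f fy %.1f %.1f"%(x.min(),x.max(),y.min(),y.max()))
s=pts(W,(0,0,640,480),.131,.141,(.553,-.068,.05));print(rect(s))
E
```

```text
turn 0.000 shift mm -1.2 -0.5 65.8 now [552.3 -67.6 172.9] [ 3.1409e+00 -2.7000e-03 -2.8937e+00] j6 -1.94 t 24.92 gap 0.0295
0.085 13 fx -32.0 32.1 fy -8.4 -3.5
0.091 43 fx -35.1 31.8 fy -37.2 -3.3
0.097 53 fx -35.2 31.4 fy -30.1 -2.9
0.103 39 fx -35.7 32.1 fy -25.9 -3.6
0.109 39 fx -34.2 31.7 fy -24.9 -3.4
0.115 27 fx -34.5 30.9 fy -8.0 -3.2
0.121 54 fx -35.4 32.1 fy -10.0 -2.9
0.127 84 fx -35.8 32.3 fy -42.5 -3.1
0.133 293 fx -35.6 32.2 fy -46.0 -2.8
0.139 15 fx -15.3 10.2 fy -13.4 -8.7
c=(550.7,-66.3) size 41.1x67.7 yaw of short -1.3253 zmed 135.5 n318
```

Emit:
servo_tool --pt "-0.0015 0 0.015 0" --pt "0 0 0.015 0" --pt "0 0 0.012 0" --pt "0 0 0.005 0" --pt "0 0 0 0"

```text
clock: 25.43
eef_pos: [0.5537, -0.0677, 0.1259]
orientation: [3.141, -0.003, -2.894]
force: [0.3, 0.6, -3.0]
finger_gap: 0.0292
grasp_force: 51.8
```

Emit:
servo_tool --pt "0 0 0.003 0" --pt "0 0 0.003 0" --pt "0 0 0.003 0" --pt "0 0 0 0" --pt "0 0 0 0"

```text
clock: 25.85
eef_pos: [0.5552, -0.0673, 0.1185]
orientation: [-3.141, 0.0, -2.893]
force: [0.0, -1.0, -2.9]
finger_gap: 0.0295
grasp_force: 51.9
```

```bash
python3 go.py 553.6 -67.8 107.1 3.389
```

```text
turn 0.001 shift mm 1.6 -0.1 11.4 now [555.2 -67.3 118.5] [-3.1414e+00  4.0000e-04 -2.8933e+00] j6 -1.94 t 25.85 gap 0.0295
```

Emit:
servo_tool --pt "0.0012 0 0.002 0" --pt "0 0 0.002 0" --pt "0 0 0.002 0" --pt "0 0 0 0"

```text
clock: 26.18
eef_pos: [0.5537, -0.0675, 0.112]
orientation: [3.142, -0.0, -2.893]
force: [1.7, -1.3, -1.4]
finger_gap: 0.0297
grasp_force: 52.0
```

Emit:
servo_tool --pt "0 0 0.002 0" --pt "0 0 0.0015 0" --pt "0 0 0 0" --pt "0 0 0 0"

```text
clock: 26.52
eef_pos: [0.5537, -0.0675, 0.1087]
orientation: [3.142, -0.0, -2.893]
force: [-0.3, -0.3, -0.9]
finger_gap: 0.029
grasp_force: 52.0
```

```bash
python3 go.py 553.6 -67.8 107.1 3.389
```

```text
turn 0.001 shift mm 0.2 -0.2 1.6 now [553.7 -67.5 108.7] [ 3.1415e+00 -2.0000e-04 -2.8934e+00] j6 -1.94 t 26.52 gap 0.0290
```

Emit:
servo_tool --pt "0 0 0.001 0" --pt "0 0 0 0" --pt "0 0 0 0"

```text
clock: 26.77
eef_pos: [0.5537, -0.0675, 0.1077]
orientation: [3.142, -0.0, -2.893]
force: [-0.5, 0.6, -1.1]
finger_gap: 0.0291
grasp_force: 52.1
```

Emit:
servo_tool --pt "0 0 0.0008 0" --pt "0 0 0 0" --pt "0 0 0 0"

```text
clock: 27.02
eef_pos: [0.5538, -0.0675, 0.1072]
orientation: [-3.142, 0.0, -2.893]
force: [0.2, -0.2, 1.4]
finger_gap: 0.0296
grasp_force: 52.4
```

Emit:
servo_tool --pt "0 0 0.0004 0" --pt "0 0 0 0" --pt "0 0 0 0"

```text
clock: 27.27
eef_pos: [0.5539, -0.0675, 0.1071]
orientation: [-3.142, 0.0, -2.893]
force: [-2.6, -0.0, 5.3]
finger_gap: 0.0293
grasp_force: 53.2
```

Emit:
servo_tool --pt "0 0 0 0" --pt "0 0 0 0" --pt "0 0 0 0" --pt "0 0 0 0" --pt "0 0 0 0" --jaw -0.3

```text
clock: 27.68
eef_pos: [0.5538, -0.0675, 0.1065]
orientation: [3.142, -0.0, -2.893]
force: [-0.2, 0.1, -0.1]
finger_gap: 0.0553
grasp_force: 0.0
```

Emit:
servo_tool --pt "0 0 -0.01 0" --pt "0 0 -0.02 0" --pt "0 0 -0.03 0" --pt "0 0 -0.03 0" --pt "0 0 -0.03 0"

```text
clock: 28.1
eef_pos: [0.5535, -0.0675, 0.2285]
orientation: [3.142, -0.0, -2.893]
force: [1.3, 0.8, 0.1]
finger_gap: 0.0556
grasp_force: 0.0
```

Emit:
servo_tool --pt "0 -0.03 -0.02 0" --pt "0 -0.03 0 0" --pt "0 -0.03 0 0" --pt "0 -0.03 0 0" --pt "0 -0.03 0 0"

```text
clock: 28.52
eef_pos: [0.5908, -0.2143, 0.2478]
orientation: [-3.141, 0.001, -2.893]
force: [0.0, 0.5, 0.3]
finger_gap: 0.0555
grasp_force: 0.0
```

Emit:
servo_tool --pt "0 0 0 0" --pt "0 0 0 0" --pt "0 0 0 0" --pt "0 0 0 0"

```text
clock: 28.85
eef_pos: [0.5903, -0.2119, 0.2468]
orientation: [3.141, -0.0, -2.893]
force: [-0.4, 0.2, 0.5]
finger_gap: 0.0557
grasp_force: 0.0
```

```bash
python3 look.py 11; python3 - <<'E'
from h import *
for n in("top","side"):
    c=dict(np.load(n+"11.npz"));W=cloud(c)
    for k,zl,zh,reg in(("col",.114,.13,(.553,-.068,.04)),("beam",.062,.076,(.553,-.068,.05)),("strip",.033,.0425,(.5466,-.044,.075)),("rails",.018,.028,(.5466,-.044,.125)),("keytop",.078,.1,(.578,-.253,.035)),("bar",.055,.07,(.507,-.0025,.02)),("low",.014,.026,(.586,.274,.085))):
        try:print(n,k,rect(pts(W,(0,0,640,480),zl,zh,reg)))
        except Exception as e:print(n,k,"none")
c=dict(np.load("side11.npz"));im=c["img"];cv2.imwrite("pics/c11.png",cv2.resize(im[130:310,190:330],(466,600),interpolation=cv2.INTER_CUBIC)[:,:,::-1])
E
```

```text
top col c=(552.4,-68.3) size 30.3x30.7 yaw of short -1.3458 zmed 122.7 n207
top beam c=(552.2,-68.0) size 40.3x68.3 yaw of short -1.2988 zmed 70.5 n299
top strip c=(536.3,-50.7) size 46.4x128.1 yaw of short 0.2458 zmed 39.7 n232
top rails c=(546.6,-44.7) size 86.8x200.2 yaw of short 0.2485 zmed 23.0 n2052
top keytop c=(0.0,0.0) size 0.0x0.0 yaw of short 0.0000 zmed nan n0
top bar c=(505.7,-3.1) size 8.3x25.3 yaw of short 0.2686 zmed 62.4 n40
top low c=(585.5,273.5) size 23.7x130.8 yaw of short 0.1924 zmed 20.1 n509
side col c=(552.2,-65.2) size 30.0x30.5 yaw of short 0.2565 zmed 121.2 n163
side beam c=(552.3,-65.3) size 41.5x67.7 yaw of short -1.3043 zmed 69.3 n350
side strip c=(534.6,-27.3) size 63.2x90.7 yaw of short 0.5729 zmed 39.4 n231
side rails c=(546.1,-41.6) size 86.0x200.7 yaw of short 0.2471 zmed 21.5 n1451
side keytop c=(575.6,-248.2) size 12.0x35.5 yaw of short 0.1507 zmed 85.1 n55
side bar c=(507.2,-1.6) size 5.7x27.1 yaw of short 0.2447 zmed 61.0 n32
side low c=(585.8,274.3) size 22.9x132.5 yaw of short 0.1986 zmed 19.3 n821
  return _methods._mean(a, axis=axis, dtype=dtype,
  ret = ret.dtype.type(ret / rcount)
```

View pics/c11.png

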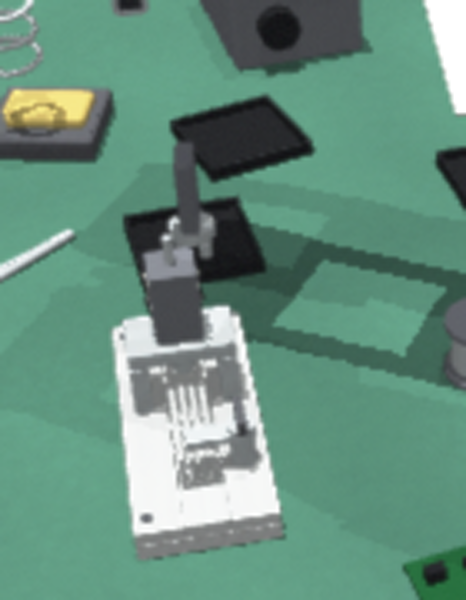

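The gauge stands level on the rails, at about (175,300) in the crop, with its top at 122 mm. The tongue lies across the strip near (215,430), and the key is upright in its tray at (190,215). Everything matches, so I hand in.

```bash
python3 -c "
from workcell import *
print(hand_in())"
```

```text
the job is handed in; nothing more can be done
None
```

I handed the job in at about 29 s: the tall strip is in the pocket, the clamp closed, the key upright in its tray, and the gauge astride the strip (about 12 mm expected from its measured height). The final camera check agreed with this and showed the low strip still in place; no verdict came back.

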